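# Light a culture dish for inspection

### The job

Slide the single covered culture dish flat across the bench until it sits wholly inside the printed ring in front of the lamp box; never lift or tip it. Then swing the lamp box's reflector flap up by its bar until it is parallel to the preset pointer beside it, and finish while still holding it there, steady, with the fingers: the flap falls shut if let go. Do not shift the pointer, and leave everything else on the bench where it stands.

Things in the scene. Friction and masses are not known exactly. Their poses are not given: they have to be found in the camera images.
- dish_center (a point): the single covered culture dish standing alone on the bench, a flat clear disc with salmon-coloured filling, 94 mm in diameter and 18 mm tall, about 60 g, loose; too wide to be gripped across. The point is its centre, half-way up (9 mm above the bench). It starts to the left or to the right of the ring, 15 to 40 cm from it.
- mark_center (a point): centre, at bench height, of the dark ring printed flat on the white bench in front of the lamp box: 116 mm inside diameter, 128 mm outside. It has no thickness that matters; things slide over it.
- lampbox: fixed grey lamp box, 150 (x) x 210 (y) mm, 68 mm tall; the origin is the centre of its underside. Its own -x side (front) faces roughly to the robot, its yaw varies by up to 0.25 rad. Its top is covered by the aluminium flap, and on its +y side stands a quarter-circle scale of thin bars, radius 150 mm, about the hinge axis, reaching 230 mm above the bench (with the pointer at most 240 mm): the tallest thing near the work, so pass above or around it.
- flap_hinge (a point): middle of the flap's hinge axis, which runs along the lamp box's y, 65 mm behind the box's origin (+x) and 74 mm above the bench. The axes of this point turn with the flap: x points from the bar to the hinge in the plane of the flap, y along the hinge axis.
- flap_bar (a point): middle of the flap's round steel pull bar: 10 mm thick, 110 mm long and parallel to the hinge axis, 190 mm from it, 74 mm above the bench when the flap is down. Two rods of 10 mm at its ends join it to the front edge of the flap, leaving an opening 40 mm deep and 100 mm wide between bar and flap edge; nothing is under the bar. The flap panel is 6 mm thick and 200 mm wide, and reaches to 145 mm from the hinge axis. The axes turn with the flap as for flap_hinge.
- flap (a joint): angle of the flap about its hinge, rad: 0 = lying level on the box, growing as the bar rises (up to 1.45). The bar is then 190 mm x cos(angle) in front of the hinge axis and 190 mm x sin(angle) above it. About 0.3 kg, free-running hinge: it falls shut if let go at any angle (about 2 N at the bar holds it).
- pointer (a joint): angle of the pointer about the same axis as the flap, rad: 0 = level, growing upward; the flap matches the pointer when the two joint values are equal. Preset between 0.45 and 1.1, stiff, and not to be touched.
- pointer_tip (a point): centre of the black ball, 24 mm in diameter, at the end of the pointer: a dark straight arm 8 mm thick, 170 mm from the hinge axis to the ball, just outside the quarter-circle scale, 132 mm to the +y side of the middle of the lamp box.
- reagent: plain white screw-cap bottle, 52 mm across, 100 mm tall, standing upright; a loose bystander; its origin is the centre of its underside.
- dropper: small amber bottle with black cap, 34 mm across, 75 mm tall, upright; a loose bystander; its origin is the centre of its underside.
- stack: stack of three covered dishes, 94 mm across, 54 mm tall; a loose bystander; its origin is the centre of its underside.
- beaker: open steel beaker, 72 mm across, 90 mm tall, upright; a loose bystander; its origin is the centre of its underside.
- rack: plywood test-tube rack with capped glass tubes, 55 x 200 mm, 104 mm tall, long side along y; a loose bystander; its origin is the centre of its underside.
- pen: marker pen lying flat, 115 mm long along its y, 13 mm thick; a loose bystander; its origin is the centre of its underside.
Not all that is in view belongs to the job. Of the things that look like the part that bears dish_center, the largest one is meant.

How it is judged:
By the outcome, as a careful person would: the job done as asked, in the order asked, and still so for the second after the job is handed in, while the arm keeps its last pose, push and grip.
It also fails if it takes over 61 s, if anything falls off the work surface, if the arm or the gripper's body presses on something with over 40 N, if the wrist force passes 120 N, or if a joint passes its speed limit or range.

### The arm

A 6-joint arm with a two-finger parallel gripper is mounted at the origin on the work surface. World frame = base frame: x ahead of the robot, y to its left, z up, the work surface at z = 0. Lengths are in m, angles in rad, forces in N, time in s.
With the tool pointing down it reaches from about 0.325 to 0.775 m from the base axis. Payload 9.3 kg.
Tool frame: the origin (TCP) lies between the finger pads; the fingertips stand 17 mm ahead of it and the grasp point (between the pads) lies 2 mm behind it (ctrl.tcp_to_tips is the distance from the TCP to the fingertips, in m); z points along the fingers, x is the direction in which the jaws open and shut, and the axes are right-handed (so a half turn about z gives the same grasp; the last joint's range is limited). The gripper opens to 85 mm and grips with 20 to 120 N. Pads are 22 mm wide; open, the fingers measure 114 mm over their backs; the gripper's body (76 mm by 85 mm) begins 54 mm behind the grasp point. The pads swing forward as they close: fully open they stand 13 mm farther back than shut.
Start: joints at [-1.476, 0.259, 0.021, 1.334, 0, 1.418], TCP at [0.135, -0.533, 0.218] pointing down, gripper open.
Joint ranges: [-3.04, 3.04], [-0.91, 1.82], [-1.04, 1.36], [-1.92, 1.95], [-1.52, 1.45], [-3.14, 3.14]. Speed limits (rad/s): [2.22, 2.22, 2.79, 3.14, 3.14, 3.14].

### API

Orientations are given as a unit quaternion [x, y, z, w].
In Python, from plant import ctrl, eyes gives the robot as it stands.
- The arm moves only by the shell command python3 -m crank 'ROWS' [FORCE]. ROWS is JSON, a list of rows, each a list of 3 entries, a list of its own where there are three numbers: the shift along the tool's x, y, z in mm, then the turn, a rotation vector about the tool's x, y, z in rad, then the finger opening in mm, from 0 to 85.4. A call has 1 to 5 rows; each row is the pose to reach, as a shift and turn from the pose commanded when the call began, along the tool's axes at that moment; what a row does not reach only later rows make up. A row lasts 1/12 s, in which the tool goes at most 41.7 mm and 7.16 degrees, less where a joint would pass 70% of its speed; a pose out of reach is approached as far as the arm can. A call with a gripper value outside its range is refused whole. The fingers move at their own pace and stop on an object; FORCE is the grip in N (left out, the last holds). Time passes only in rows, so rows that repeat a pose let the fingers close. It gives the time, the measured TCP pose, the force and the opening at its end, in the units of the state.
- ctrl.read_state(): the state, without advancing time (a new reading comes with each control period).
- eyes.snapshot(name): name is "scene" or "top"; returns a dict with "frame" (420x560x3 uint8, blue, green, red), "fx", "fy", "cx", "cy" (pixels), "R" (3x3) and "t" (3): a world point X has camera coordinates R X + t. Camera axes: x right, y down, z forward; pixel columns grow to the right and rows downward; lengths in m; the calibration is good to about 2 mm. A picture is of the moment at which its call begins. There is no depth.
- ctrl.finish_job(): hands the job in, once; it reports no verdict.
The state is a dict: "clock": time; "joints": joint angles; "qd": joint speeds; "joint_torque": joint torques, N m; "tcp_pos": TCP position; "tool_rot": TCP orientation; "contact_force": force on the tool from outside, world axes, zero at the start; "ft_torque": the same for the moment, N m; "opening": finger opening in m.
Only numpy, scipy, OpenCV 4.12 (cv2) and the standard library are available. Lean on these libraries where they do the work, as an engineer would, in place of code of your own. Each camera call takes 0.05 s, during which the arm holds its last target. There are 200 camera calls.

## Working session

There is one attempt and no reset: what is moved stays moved. The work goes in short steps, Python scripts to look and compute and a shell command to move; the robot and the scene stay as the last step left them, time stands still between calls to the robot, and variables do not carry over. Pictures are saved under pics/ and viewed, about 8 in all and at most 12, crops included, and the job is handed in when it is done.

```bash
mkdir -p pics; ls
python3 - <<'E'
from plant import ctrl, eyes
import cv2,numpy as np
for n in("scene","top"):
    s=eyes.snapshot(n); cv2.imwrite(f"pics/{n}0.png",s["frame"]); 
    print(n,s["fx"],s["cx"],s["cy"],np.round(s["R"],4).tolist(),np.round(s["t"],4))
    np.savez(f"{n}0.npz",**s)
st=ctrl.read_state();print(st["clock"],st["tcp_pos"],st["tool_rot"],st["opening"],ctrl.tcp_to_tips)
E
```

```text
pics
scene 398.20594255423623 280.9258402561025 206.67576869590908 [[-0.7613, 0.6483, 0.0065], [0.5149, 0.6107, -0.6016], [-0.394, -0.4547, -0.7988]] [ 0.4186 -0.2291  1.2617]
top 385.6002242348789 276.27320243662984 209.437992297698 [[0.0243, -0.9997, 0.0102], [-0.9893, -0.0255, -0.1439], [0.1441, -0.0066, -0.9895]] [-0.029   0.5347  0.9411]
0.1 [ 0.13485866 -0.53294934  0.21754658] [ 7.89059943e-01 -6.14315941e-01 -3.90286416e-04 -4.23260924e-04] 0.08558439094119438 0.017
```

View pics/scene0.png

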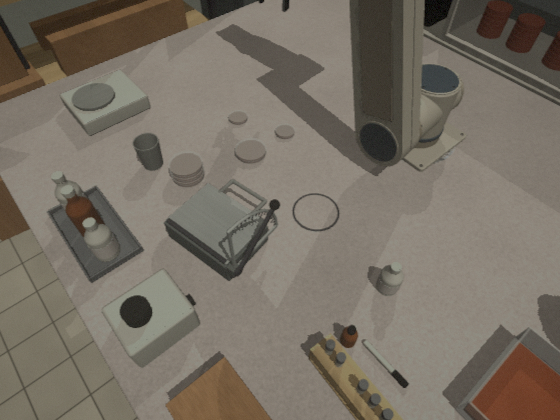

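View pics/top0.png

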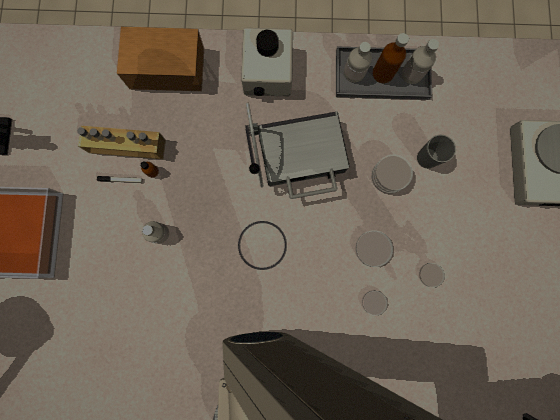

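Top view: up is +x and left is +y. What could be taken for the dish: the disc at top (375,248), the small discs at (431,274) and (374,301), and the stack at (393,175). I choose (375,248), the largest single disc. Next I fit it in both views and check a close crop.

```bash
cat > h.py <<'E'
import numpy as np, cv2
def load(n): return dict(np.load(n+".npz"))
def ray(s,p):
    d=s["R"].T@np.array([(p[0]-s["cx"])/s["fx"],(p[1]-s["cy"])/s["fy"],1.]); return -s["R"].T@s["t"],d/np.linalg.norm(d)
def plane(s,p,z):
    c,d=ray(s,p); return c+d*(z-c[2])/d[2]
def tri(s1,p1,s2,p2):
    A=[];b=[]
    for s,p in((s1,p1),(s2,p2)):
        c,d=ray(s,p);M=np.eye(3)-np.outer(d,d);A.append(M);b.append(M@c)
    X=np.linalg.solve(sum(A),sum(b)); return X
def proj(s,X):
    q=s["R"]@np.asarray(X)+s["t"]; return np.array([s["fx"]*q[0]/q[2]+s["cx"],s["fy"]*q[1]/q[2]+s["cy"]])
E
python3 - <<'E'
from h import *
T=load("top0");S=load("scene0")
a=cv2.resize(T["frame"][150:320,230:450],None,fx=3.4,fy=3.4,interpolation=2)
b=cv2.resize(S["frame"][105:285,150:350],None,fx=3.4,fy=3.4,interpolation=2)
cv2.imwrite("pics/c1.png",cv2.convertScaleAbs(a,alpha=1.5)); cv2.imwrite("pics/c2.png",cv2.convertScaleAbs(b[:600],alpha=1.5))
# ring: dark thin pixels via blackhat
def ring(s,c,r):
    g=cv2.cvtColor(s["frame"],6); bh=cv2.morphologyEx(g,cv2.MORPH_BLACKHAT,np.ones((9,9)))
    m=(bh>25).astype(np.uint8); yy,xx=np.indices(m.shape); m[(xx-c[0])**2+(yy-c[1])**2>r*r]=0
    n,l,st,_=cv2.connectedComponentsWithStats(m); k=1+np.argmax(st[1:,4])
    p=np.argwhere(l==k)[:,::-1]
    return np.array([plane(s,q,0)[:2] for q in p]),cv2.fitEllipse(p.astype(np.float32))
for s,c in((T,(262,245)),(S,(316,212))):
    P,e=ring(s,c,32); A=np.c_[2*P,np.ones(len(P))]; x=np.linalg.lstsq(A,(P**2).sum(1),rcond=None)[0]
    print("ring",e[0],x[:2],np.sqrt(x[2]+x[:2]@x[:2]))
print("tri ring approx; dish plane est",plane(T,(375,248),.018),plane(S,(250,151),.018),tri(T,(375,248),S,(250,151)))
for p in((431,274),(374,301),(393,175)): print(plane(T,p,.01))
E
```

```text
ring (261.95123291015625, 244.96539306640625) [0.44695099 0.01913476] 0.060829961158724105
ring (315.3162536621094, 211.79287719726562) [0.44472572 0.02002661] 0.06098796770836779
tri ring approx; dish plane est [ 0.44492864 -0.27140307  0.018     ] [ 0.45055079 -0.25893349  0.018     ] [ 0.44388176 -0.27307111  0.00381297]
[ 0.38243968 -0.41666561  0.01      ]
[ 0.31132243 -0.26929035  0.01      ]
[ 0.6400379  -0.32394981  0.01      ]
```

View pics/c1.png

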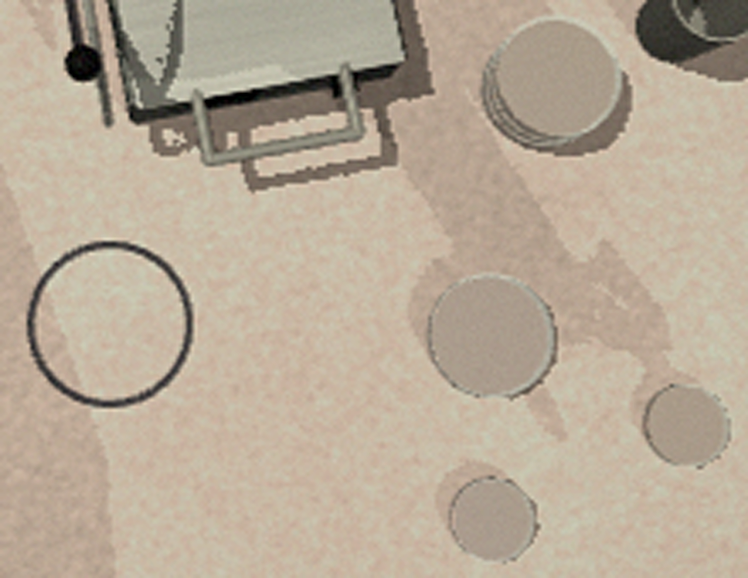

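View pics/c2.png

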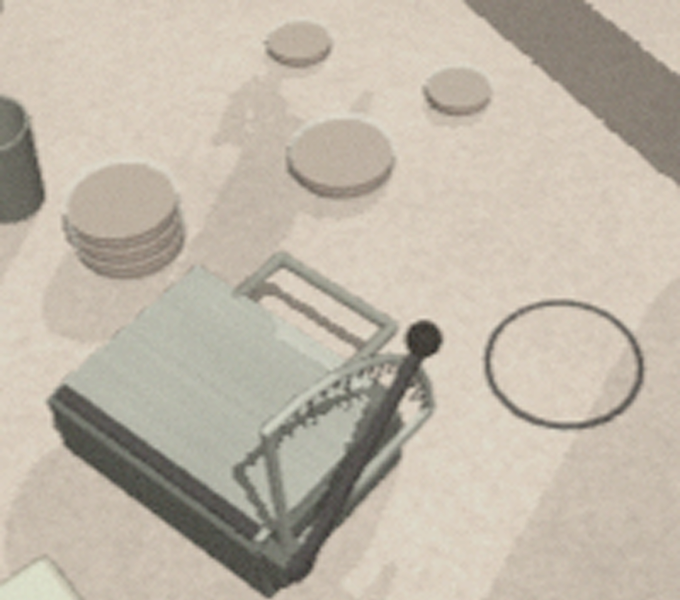

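The crops confirm it. At true scale the (375,248) disc is clearly larger than the two small ones, and it is a single dish rather than the stack. Crop 1 shows the bar ends at full-image (291.5,196) and (335.6,189.4), and the ball at (254,168). In the scene view the bar ends are at (265.6,201.2) and (232.6,180.9), and the ball is at (274.7,204.4).

Run:
```python
from h import *
T=load("top0");S=load("scene0")
def ball(s,c):
    g=cv2.cvtColor(s["frame"],6); x,y=c; m=(g[y-12:y+13,x-12:x+13]<32).astype(np.uint8)
    m=cv2.morphologyEx(m,cv2.MORPH_OPEN,cv2.getStructuringElement(2,(7,7)))
    M=cv2.moments(m,True); return (x-12+M["m10"]/M["m00"],y-12+M["m01"]/M["m00"]),M["m00"]
bt,a=ball(T,(254,168)); bs,b=ball(S,(275,204)); print("ball px",bt,a,bs,b)
B=tri(T,bt,S,bs); L=tri(T,(291.5,195.9),S,(265.6,201.2)); R=tri(T,(335.6,189.4),S,(232.6,180.9))
D=tri(T,(374.7,248.8),S,(250.3,149.7))
print("ball",B,"L",L,"R",R,"len",np.linalg.norm(L-R),"dish",D,plane(T,(374.7,248.8),.018),plane(S,(250.3,149.7),.018))
y=(L-R)[:2];y/=np.linalg.norm(y); yaw=np.arctan2(-y[0],y[1]); x=np.array([y[1],-y[0]])
mid=((L+R)/2); H=mid[:2]+.19*x
v=B[:2]-H; print("yaw",yaw,"x",x,"mid",mid,"hinge",H,"ball local",v@x,v@y,"ang",np.arctan2(B[2]-.074,-v@x),"r",np.hypot(B[2]-.074,v@x))
```

```text
Traceback (most recent call last):
ZeroDivisionError: float division by zero
```

```bash
cat > m.py <<'E'
from h import *
T=load("top0");S=load("scene0")
def ball(s,c):
    g=cv2.cvtColor(s["frame"],6); x,y=c; w=g[y-12:y+13,x-12:x+13]; m=(w<w.min()+22).astype(np.uint8)
    m=cv2.morphologyEx(m,cv2.MORPH_OPEN,cv2.getStructuringElement(2,(5,5)))
    M=cv2.moments(m,True); return (x-12+M["m10"]/M["m00"],y-12+M["m01"]/M["m00"]),M["m00"]
bt,a=ball(T,(254,168)); bs,b=ball(S,(275,204)); print("ball px",bt,a,bs,b)
B=tri(T,bt,S,bs); L=tri(T,(291.5,195.9),S,(265.6,201.2)); R=tri(T,(335.6,189.4),S,(232.6,180.9))
D=tri(T,(374.7,248.8),S,(250.3,149.7))
print("ball",B,"L",L,"R",R,"len",np.linalg.norm(L-R),"dish",D,plane(T,(374.7,248.8),.018),plane(S,(250.3,149.7),.018))
y=(L-R)[:2];y/=np.linalg.norm(y); yaw=np.arctan2(-y[0],y[1]); x=np.array([y[1],-y[0]])
mid=((L+R)/2); H=mid[:2]+.19*x
v=B[:2]-H; print("yaw",yaw,"x",x,"mid",mid,"hinge",H,"ball local",v@x,v@y,"ang",np.arctan2(B[2]-.074,-v@x),"r",np.hypot(B[2]-.074,v@x))
E
python3 m.py
```

```text
ball px (254.05405405405406, 168.1216216216216) 74.0 (274.02666666666664, 204.69333333333333) 75.0
ball [0.60421686 0.03729849 0.18175745] L [ 0.56268198 -0.04975161  0.07433953] R [ 0.58355416 -0.1600809   0.0698193 ] len 0.11237719278629339 dish [ 0.4422027  -0.27170389  0.00892235] [ 0.44286474 -0.27060609  0.018     ] [ 0.4465322  -0.26266146  0.018     ]
yaw 0.18697114722974928 x [0.98257176 0.18588369] mid [ 0.57311807 -0.10491625  0.07207941] hinge [ 0.7598067  -0.06959835] ball local -0.13300780359078784 0.1339554359738832 ang 0.6809047212147028 r 0.171180439307559
```

```bash
cat > g.py <<'E'
# usage: g.py x y z yaw tilt : required shift (mm, tool axes) and turn (rotvec, tool axes) to reach target
# yaw: world angle of tool x; tilt: rotation about tool y (fingers lean towards tool +x if positive)
import sys,numpy as np
from scipy.spatial.transform import Rotation as R
from plant import ctrl
s=ctrl.read_state(); r=R.from_quat(s["tool_rot"]); p=np.array(s["tcp_pos"])
print("t",round(s["clock"],2),"p",p.round(4),"x",r.as_matrix()[:,0].round(3),"z",r.as_matrix()[:,2].round(3),"q",np.round(s["joints"],2),"F",np.round(s["contact_force"],1),"op",round(s["opening"],4))
if len(sys.argv)>1:
    x,y,z,a,t=map(float,sys.argv[1:6])
    g=R.from_euler("z",a)*R.from_quat([1,0,0,0])*R.from_euler("y",t)
    print("shift",(r.inv().apply(np.array([x,y,z])-p)*1000).round(1),"turn",(r.inv()*g).as_rotvec().round(4))
E
python3 g.py 0.444 -0.345 0.12 0 0
```

```text
t 0.1 p [ 0.1349 -0.5329  0.2175] x [ 0.245 -0.969 -0.001] z [-0.     0.001 -1.   ] q [-1.48  0.26  0.02  1.33  0.    1.42] F [-0.   0.4  0.2] op 0.0856
shift [-106.3 -345.8   97.7] turn [-9.000e-04  8.000e-04 -1.323e+00]
```

```bash
python3 -m crank '[[[-11,-35,4],[0,0,-0.12],60],[[-22,-70,8],[0,0,-0.24],60],[[-33,-105,12],[0,0,-0.36],60],[[-43,-140,16],[0,0,-0.48],60],[[-54,-175,20],[0,0,-0.60],60]]' 30; python3 g.py 0.444 -0.345 0.12 0 0
```

```text
clock: 0.52
tcp_pos: [0.2924, -0.4368, 0.1977]
tool_rot: [0.936, -0.351, -0.0, -0.0]
contact_force: [0.8, -0.9, 0.6]
opening: 0.0601
t 0.52 p [ 0.2924 -0.4368  0.1977] x [ 0.753 -0.658 -0.   ] z [-0.  0. -1.] q [-1.14  0.22 -0.08  1.27  0.    1.15] F [ 0.8 -0.9  0.6] op 0.0601
shift [  53.8 -168.8   77.7] turn [-3.000e-04  2.000e-04 -7.176e-01]
```

```bash
python3 -m crank '[[[11,-34,15],[0,0,-0.12],60],[[22,-68,31],[0,0,-0.24],60],[[33,-102,47],[0,0,-0.36],60],[[43,-136,62],[0,0,-0.48],60],[[54,-169,78],[0,0,-0.60],60]]' ; python3 g.py 0.444 -0.345 0.02 0 0
```

```text
clock: 0.93
tcp_pos: [0.4448, -0.3454, 0.1192]
tool_rot: [0.998, -0.058, -0.0, -0.0]
contact_force: [0.9, -0.3, 0.2]
opening: 0.0601
t 0.93 p [ 0.4448 -0.3454  0.1192] x [ 0.993 -0.117 -0.   ] z [-0.  0. -1.] q [-0.81  0.33 -0.14  1.11  0.    0.88] F [ 0.9 -0.3  0.2] op 0.0601
shift [-0.9 -0.3 99.2] turn [-0.0002  0.0002 -0.1169]
```

```bash
python3 -m crank '[[[-1,0,25],[0,0,-0.06],60],[[-1,0,50],[0,0,-0.117],60],[[-1,0,75],[0,0,-0.117],60],[[-1,0,90],[0,0,-0.117],60],[[-1,0,98],[0,0,-0.117],60]]' ; python3 g.py 0.444 -0.31 0.02 0 0
python3 - <<'E'
from h import *
from plant import eyes
s=eyes.snapshot("top"); S=eyes.snapshot("scene")
a=cv2.resize(s["frame"][190:310,300:450],None,fx=3,fy=3,interpolation=2)
b=cv2.resize(S["frame"][90:210,180:300],None,fx=3,fy=3,interpolation=2)
cv2.imwrite("pics/c3.png",cv2.convertScaleAbs(np.hstack([a[:360],b[:360,:340]]),alpha=1.5))
E
```

```text
clock: 1.35
tcp_pos: [0.4417, -0.3456, 0.0196]
tool_rot: [1.0, -0.003, -0.001, -0.001]
contact_force: [-0.1, -0.1, -0.7]
opening: 0.0598
t 1.35 p [ 0.4417 -0.3456  0.0196] x [ 1.    -0.006 -0.003] z [-0.003  0.003 -1.   ] q [-0.81  0.41 -0.29  0.87  0.    0.76] F [-0.1 -0.1 -0.7] op 0.0598
shift [  2.1 -35.6  -0.3] turn [-0.0028  0.0026 -0.0057]
```

View pics/c3.png

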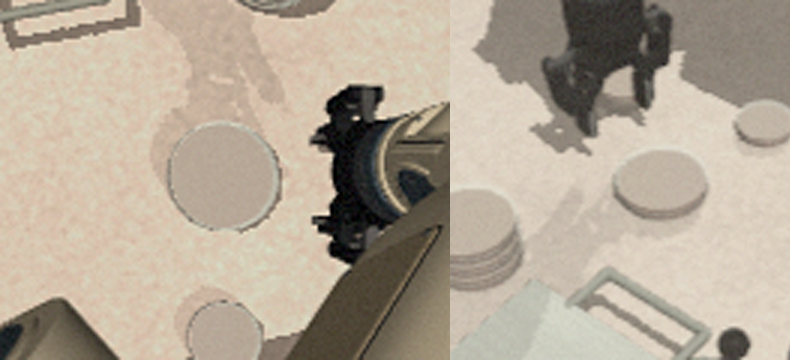

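The two fingers stand squarely behind the dish (left panel: fingers at x≈330, dish centre at (224,175)), and nothing has been touched. I start the slow push.

```bash
python3 -m crank '[[[2,-8,0],[0,0,0],60],[[2,-16,0],[0,0,0],60],[[2,-26,0],[0,0,0],60],[[2,-38,0],[0,0,0],60],[[2,-50,0],[0,0,0],60]]' ; python3 -m crank '[[[0,-13,0],[0,0,0],60],[[0,-26,0],[0,0,0],60],[[0,-39,0],[0,0,0],60],[[0,-52,0],[0,0,0],60],[[0,-65,0],[0,0,0],60]]'; python3 g.py 0.446 -0.08 0.02 0 0
```

```text
clock: 1.87
tcp_pos: [0.445, -0.2955, 0.0227]
tool_rot: [1.0, -0.003, 0.0, 0.0]
contact_force: [0.2, 0.1, 0.1]
opening: 0.0601
clock: 2.28
tcp_pos: [0.4453, -0.2304, 0.0221]
tool_rot: [1.0, -0.003, 0.0, 0.0]
contact_force: [0.1, 0.4, 0.9]
opening: 0.0601
t 2.28 p [ 0.4453 -0.2304  0.0221] x [ 1.    -0.006  0.   ] z [ 0. -0. -1.] q [-0.64  0.32 -0.43  0.82  0.    0.93] F [0.1 0.4 0.9] op 0.0601
shift [-1.000e-01 -1.504e+02  2.100e+00] turn [ 0.     -0.     -0.0058]
```

```bash
python3 -m crank '[[[0,-13,0],[0,0,0],60],[[0,-26,0],[0,0,0],60],[[0,-39,0],[0,0,0],60],[[0,-52,0],[0,0,0],60],[[0,-65,0],[0,0,0],60]]'; python3 g.py 0.446 -0.027 0.02 0 0
```

```text
clock: 2.7
tcp_pos: [0.4457, -0.1656, 0.0221]
tool_rot: [1.0, -0.003, 0.0, 0.0]
contact_force: [-0.1, 0.4, -0.1]
opening: 0.0601
t 2.7 p [ 0.4457 -0.1656  0.0221] x [ 1.    -0.006  0.   ] z [ 0. -0. -1.] q [-0.53  0.28 -0.49  0.8  -0.    1.04] F [-0.1  0.4 -0.1] op 0.0601
shift [  -0.5 -138.6    2.1] turn [ 0.    -0.    -0.006]
```

```bash
python3 -m crank '[[[0,-13,0],[0,0,0],60],[[0,-26,0],[0,0,0],60],[[0,-39,0],[0,0,0],60],[[0,-52,0],[0,0,0],60],[[0,-65,0],[0,0,0],60]]'; python3 -m crank '[[[0,-12,0],[0,0,0],60],[[0,-23,0],[0,0,0],60],[[0,-32,0],[0,0,0],60],[[0,-39,0],[0,0,0],60],[[0,-44,0],[0,0,0],60]]'; python3 g.py 0.446 -0.027 0.02 0 0
python3 - <<'E'
from h import *
from plant import eyes
s=eyes.snapshot("top"); S=eyes.snapshot("scene")
np.savez("top1.npz",**s);np.savez("scene1.npz",**S)
a=cv2.resize(s["frame"][180:300,220:350],None,fx=3,fy=3,interpolation=2)
b=cv2.resize(S["frame"][150:270,240:370],None,fx=3,fy=3,interpolation=2)
cv2.imwrite("pics/c4.png",cv2.convertScaleAbs(np.hstack([a,b]),alpha=1.5))
E
```

```text
clock: 3.12
tcp_pos: [0.446, -0.1005, 0.0221]
tool_rot: [1.0, -0.003, 0.0, -0.0]
contact_force: [-0.2, 0.1, -0.3]
opening: 0.06
clock: 3.53
tcp_pos: [0.4464, -0.057, 0.0221]
tool_rot: [1.0, -0.003, 0.0, -0.0]
contact_force: [-0.3, -0.6, -0.7]
opening: 0.0599
t 3.53 p [ 0.4464 -0.057   0.0221] x [ 1.    -0.006  0.   ] z [ 0.  0. -1.] q [-0.31  0.24 -0.55  0.78  0.    1.26] F [-0.3 -0.6 -0.7] op 0.0599
shift [ -0.6 -30.    2.1] turn [-0.     -0.     -0.0055]
```

View pics/c4.png

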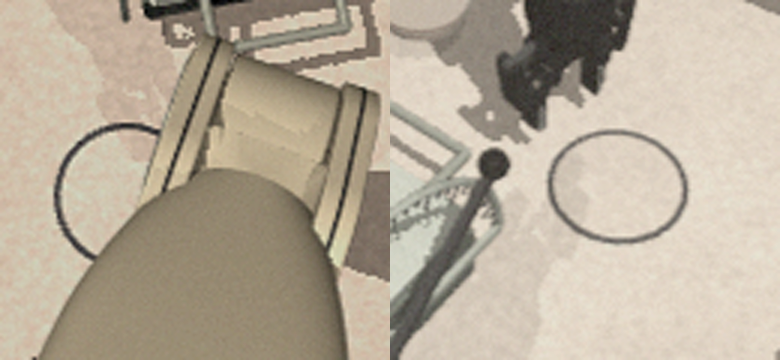

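The dish isn't in front of the fingers, so I look at the whole scene.

Run:
```python
from h import *
s=load("scene1");cv2.imwrite("pics/c5.png",cv2.convertScaleAbs(cv2.resize(s["frame"][60:300,130:400],None,fx=2.4,fy=2.4,interpolation=2),alpha=1.5))
```

```text
(no output)
```

View pics/c5.png

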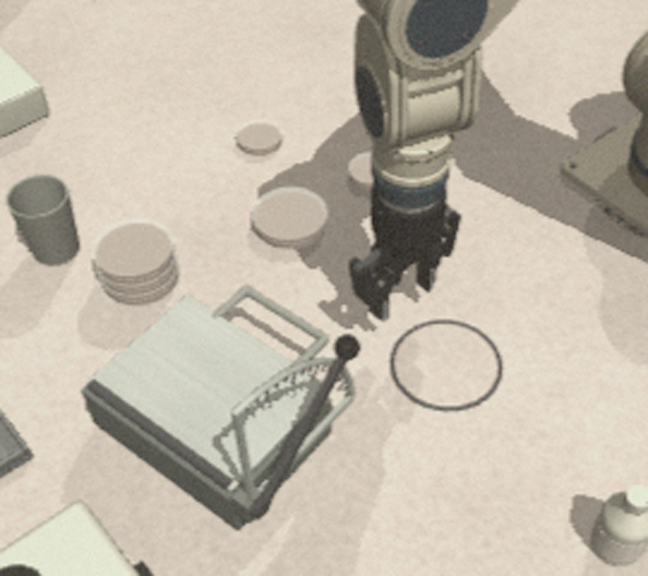

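Run:
```python
from h import *
s=load("scene1")
for z in(0,.005,.015,.025,.04,.06): print(z,[((proj(s,(.446+dx,-.057,z))-[130,60])*2.4).round(0).tolist() for dx in(.037,-.037)])
for z in (0,.009,.018): print("dish",z,((proj(s,(.444,-.267,z))-[130,60])*2.4).round())
```

```text
0 [[374.0, 339.0], [422.0, 307.0]]
0.005 [[374.0, 336.0], [422.0, 304.0]]
0.015 [[375.0, 331.0], [423.0, 299.0]]
0.025 [[375.0, 325.0], [423.0, 293.0]]
0.04 [[375.0, 317.0], [424.0, 284.0]]
0.06 [[375.0, 305.0], [425.0, 273.0]]
dish 0 [289. 223.]
dish 0.009 [289. 218.]
dish 0.018 [288. 212.]
```

The picture explains it: the dish is unmoved at crop (289,216). The real fingertips are about 28 mm above the bench, so they passed clean over it. I go back and find the bench by gentle touch.

```bash
python3 -m crank '[[[0,0,-20],[0,0,0],60],[[0,40,-30],[0,0,0],60],[[0,80,-30],[0,0,0],60],[[0,120,-30],[0,0,0],60],[[0,160,-30],[0,0,0],60]]'; python3 -m crank '[[[0,40,0],[0,0,0],60],[[0,80,0],[0,0,0],60],[[0,110,0],[0,0,0],60],[[0,130,0],[0,0,0],60],[[0,130,20],[0,0,0],60]]';  python3 -m crank '[[[0,0,4],[0,0,0],60],[[0,0,8],[0,0,0],60],[[0,0,12],[0,0,0],60],[[0,0,14],[0,0,0],60],[[0,0,14],[0,0,0],60]]'; python3 g.py 0.445 -0.345 0.01 0 0
```

```text
clock: 4.05
tcp_pos: [0.4453, -0.22, 0.0525]
tool_rot: [1.0, -0.003, 0.0, 0.0]
contact_force: [0.8, 0.2, -0.6]
opening: 0.0598
clock: 4.47
tcp_pos: [0.4458, -0.3543, 0.0345]
tool_rot: [1.0, -0.005, 0.002, 0.003]
contact_force: [0.8, -0.3, 0.1]
opening: 0.06
clock: 4.88
tcp_pos: [0.4447, -0.3472, 0.0181]
tool_rot: [1.0, -0.003, -0.0, -0.0]
contact_force: [0.0, -0.1, -0.1]
opening: 0.0601
t 4.88 p [ 0.4447 -0.3472  0.0181] x [ 1.    -0.005 -0.   ] z [-0.  0. -1.] q [-0.81  0.41 -0.29  0.87 -0.    0.76] F [ 0.  -0.1 -0.1] op 0.0601
shift [ 0.2 -2.2  8.1] turn [-0.0001  0.0001 -0.0051]
```

Next I go down in 2 mm rows, watching the force.

```bash
python3 -m crank '[[[0,0,2],[0,0,0],60],[[0,0,4],[0,0,0],60],[[0,0,5],[0,0,0],60],[[0,0,6],[0,0,0],60],[[0,0,6],[0,0,0],60]]';  python3 -m crank '[[[0,0,1],[0,0,0],60],[[0,0,2],[0,0,0],60],[[0,0,3],[0,0,0],60],[[0,0,3],[0,0,0],60]]'
python3 - <<'E'
from h import *
from plant import eyes
S=eyes.snapshot("scene")
cv2.imwrite("pics/c6.png",cv2.convertScaleAbs(cv2.resize(S["frame"][70:190,190:320],None,fx=5,fy=5,interpolation=2),alpha=1.5))
for z in(0,.005,.01,.015,.02,.03): print(z,[((proj(S,(.446+dx,-.347,z))-[190,70])*5).round(0).tolist() for dx in(.037,-.037)])
E
```

```text
clock: 5.3
tcp_pos: [0.4446, -0.3477, 0.012]
tool_rot: [1.0, -0.003, -0.0, -0.0]
contact_force: [-0.4, -0.4, -0.6]
opening: 0.0604
clock: 5.63
tcp_pos: [0.4445, -0.3478, 0.0089]
tool_rot: [1.0, -0.003, -0.0, -0.0]
contact_force: [-0.4, -0.6, -0.6]
opening: 0.0601
0 [[173.0, 372.0], [268.0, 319.0]]
0.005 [[172.0, 366.0], [268.0, 313.0]]
0.01 [[171.0, 360.0], [267.0, 307.0]]
0.015 [[170.0, 354.0], [267.0, 301.0]]
0.02 [[169.0, 348.0], [266.0, 295.0]]
0.03 [[167.0, 336.0], [265.0, 283.0]]
```

View pics/c6.png

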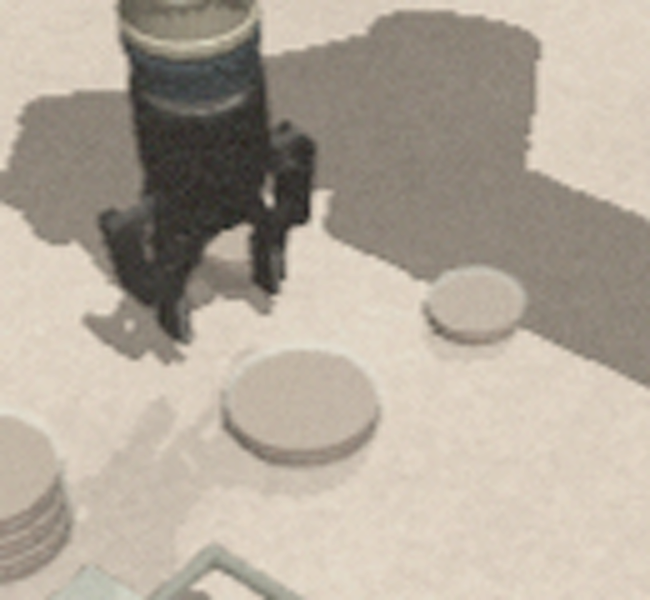

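Tips are at (180,340) and (268,295), still about 15–20 mm up. I continue down under force watch.

```bash
for i in 1 2; do :; done; python3 -m crank '[[[0,0,2],[0,0,0],60],[[0,0,4],[0,0,0],60],[[0,0,6],[0,0,0],60],[[0,0,7],[0,0,0],60],[[0,0,7],[0,0,0],60]]';  python3 -m crank '[[[0,0,1],[0,0,0],60],[[0,0,2],[0,0,0],60],[[0,0,3],[0,0,0],60],[[0,0,3],[0,0,0],60]]'
```

```text
clock: 6.1
tcp_pos: [0.4445, -0.3477, 0.0017]
tool_rot: [1.0, -0.003, -0.0, -0.0]
contact_force: [0.4, 0.1, -0.1]
opening: 0.06
clock: 6.43
tcp_pos: [0.4445, -0.3478, -0.0011]
tool_rot: [1.0, -0.003, -0.0, -0.0]
contact_force: [0.0, -0.4, -0.6]
opening: 0.0599
```

```bash
python3 -m crank '[[[0,0,1],[0,0,0],60],[[0,0,2],[0,0,0],60],[[0,0,3],[0,0,0],60],[[0,0,3],[0,0,0],60]]';  python3 -m crank '[[[0,0,1],[0,0,0],60],[[0,0,2],[0,0,0],60],[[0,0,2],[0,0,0],60]]'
python3 - <<'E'
from h import *
from plant import eyes
S=eyes.snapshot("scene"); np.savez("scene2.npz",**S)
g=cv2.cvtColor(S["frame"],6)[110:150,200:260]   # fingers: darkest pixels; lowest row per column
m=(g<38)
for c in range(0,60,2):
    r=np.flatnonzero(m[:,c]); print(200+c, 110+r.max() if len(r) else None, end="; ")
print()
for z in(0,.005,.01,.015,.02): print(z,[proj(S,(.4445+dx,-.348+.011,z)).round(1).tolist() for dx in(.037,-.037)])
E
```

```text
clock: 6.77
tcp_pos: [0.4445, -0.3477, -0.0041]
tool_rot: [1.0, -0.003, -0.0, -0.0]
contact_force: [-0.6, 0.6, -0.1]
opening: 0.06
clock: 7.02
tcp_pos: [0.4445, -0.3477, -0.0061]
tool_rot: [1.0, -0.003, -0.0, -0.0]
contact_force: [1.2, -0.0, -0.3]
opening: 0.0602
200 None; 202 None; 204 None; 206 None; 208 None; 210 None; 212 None; 214 None; 216 129; 218 132; 220 111; 222 134; 224 134; 226 131; 228 127; 230 123; 232 121; 234 118; 236 118; 238 117; 240 117; 242 129; 244 131; 246 121; 248 117; 250 118; 252 None; 254 None; 256 None; 258 None; 
0 [[226.8, 145.9], [245.9, 135.2]]
0.005 [[226.6, 144.7], [245.8, 134.0]]
0.01 [[226.5, 143.5], [245.7, 132.9]]
0.015 [[226.3, 142.4], [245.6, 131.7]]
0.02 [[226.1, 141.2], [245.5, 130.4]]
```

```bash
python3 -m crank '[[[0,0,1],[0,0,0],60],[[0,0,2],[0,0,0],60],[[0,0,2],[0,0,0],60]]';  python3 -m crank '[[[0,0,1],[0,0,0],60],[[0,0,2],[0,0,0],60],[[0,0,2],[0,0,0],60]]'
```

```text
clock: 7.32
tcp_pos: [0.4445, -0.3478, -0.0081]
tool_rot: [1.0, -0.003, -0.0, -0.0]
contact_force: [0.2, 0.0, 0.3]
opening: 0.0602
clock: 7.57
tcp_pos: [0.4445, -0.3477, -0.0101]
tool_rot: [1.0, -0.003, -0.0, -0.0]
contact_force: [0.7, -1.0, 0.4]
opening: 0.0599
```

```bash
python3 -m crank '[[[0,0,1],[0,0,0],60],[[0,0,2],[0,0,0],60],[[0,0,2],[0,0,0],60]]' | grep -E 'pos|force';  python3 - <<'E'
from h import *
from plant import eyes
S=eyes.snapshot("scene"); np.savez("scene2.npz",**S)
cv2.imwrite("pics/c7.png",cv2.convertScaleAbs(cv2.resize(S["frame"][100:180,205:275],None,fx=7,fy=7,interpolation=2),alpha=1.6))
for z in(0,.005,.01,.015,.02): print(z,[((proj(S,(.4445+dx,-.348,z))-[205,100])*7).round(0).tolist() for dx in(.037,-.037)])
E
```

```text
tcp_pos: [0.4445, -0.3477, -0.0121]
contact_force: [-0.2, -0.7, -0.6]
0 [[138.0, 308.0], [272.0, 234.0]]
0.005 [[137.0, 300.0], [271.0, 225.0]]
0.01 [[136.0, 291.0], [270.0, 217.0]]
0.015 [[134.0, 283.0], [270.0, 209.0]]
0.02 [[133.0, 275.0], [269.0, 200.0]]
```

View pics/c7.png

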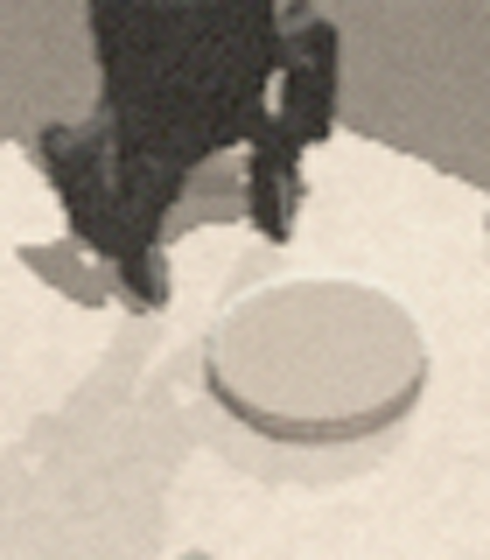

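Tips (150,303) and (280,238) now almost meet their shadows, so they are about 2 mm above the bench at TCP z = -12 mm. I raise 2 mm and push.

```bash
python3 -m crank '[[[0,-8,-2],[0,0,0],60],[[0,-16,-2],[0,0,0],60],[[0,-24,-2],[0,0,0],60],[[0,-33,-2],[0,0,0],60],[[0,-43,-2],[0,0,0],60]]' | grep -E 'pos|force'; python3 -m crank '[[[0,-12,0],[0,0,0],60],[[0,-24,0],[0,0,0],60],[[0,-36,0],[0,0,0],60],[[0,-48,0],[0,0,0],60],[[0,-60,0],[0,0,0],60]]'| grep -E 'pos|force'
cat > look.py <<'E'
from h import *
from plant import eyes
import sys
S=eyes.snapshot("scene"); 
for i in range(0): pass
np.savez("scene3.npz",**S)
b=load("scene0")["frame"]
# dish: bright rim; find ellipse by differencing is shadow-prone, so use Hough-free edge contour near expected place
c=proj(S,(float(sys.argv[1]),float(sys.argv[2]),.018)).round().astype(int); print("expect",c)
lab=cv2.cvtColor(cv2.GaussianBlur(S["frame"],(3,3),0),cv2.COLOR_BGR2LAB).astype(float)
x,y=c; ref=np.median(lab[y-3:y+4,x-3:x+4].reshape(-1,3),0)
d=np.linalg.norm((lab-ref)*[.6,1,1],axis=2)
for th in(5,6,7):
    m=(d<th).astype(np.uint8); yy,xx=np.indices(m.shape); m[(xx-x)**2+(yy-y)**2>30**2]=0
    m=cv2.morphologyEx(m,cv2.MORPH_OPEN,np.ones((3,3),np.uint8))
    n,l=cv2.connectedComponents(m); k=l[y,x]
    if k==0: continue
    h=cv2.convexHull(np.argwhere(l==k)[:,::-1].astype(np.int32)); e=cv2.fitEllipse(h) if len(h)>4 else None
    if e: print(th,(l==k).sum(),np.round(e[0],1),np.round(e[1],1),plane(S,e[0],.018)[:2].round(4))
E
python3 look.py 0.445 -0.198
```

```text
tcp_pos: [0.4449, -0.3038, -0.0098]
contact_force: [-0.2, 0.4, 0.5]
tcp_pos: [0.4452, -0.2435, -0.0099]
contact_force: [-0.2, -0.5, 1.4]
expect [264 162]
5 488 [265.4 162.8] [20.5 31.2] [ 0.4457 -0.1921]
6 499 [265.  162.7] [20.4 31.8] [ 0.4463 -0.1933]
7 519 [265.1 162.7] [20.8 31.8] [ 0.4462 -0.1929]
```

```bash
for r in 1 2 ; do :; done; python3 -m crank '[[[0,-13,0],[0,0,0],60],[[0,-26,0],[0,0,0],60],[[0,-39,0],[0,0,0],60],[[0,-52,0],[0,0,0],60],[[0,-65,0],[0,0,0],60]]' | grep -E 'pos|force'; python3 -m crank '[[[0,-13,0],[0,0,0],60],[[0,-26,0],[0,0,0],60],[[0,-39,0],[0,0,0],60],[[0,-52,0],[0,0,0],60],[[0,-65,0],[0,0,0],60]]'| grep -E 'pos|force'
python3 -m crank '[[[0,-13,0],[0,0,0],60],[[0,-26,0],[0,0,0],60],[[0,-38,0],[0,0,0],60],[[0,-48,0],[0,0,0],60],[[0,-56,0],[0,0,0],60]]'| grep -E 'pos|force'
python3 look.py 0.446 -0.005
```

```text
tcp_pos: [0.4456, -0.1785, -0.0099]
contact_force: [0.2, -1.1, 1.0]
tcp_pos: [0.4459, -0.1135, -0.0099]
contact_force: [0.1, -0.2, -0.6]
tcp_pos: [0.4462, -0.0575, -0.0099]
contact_force: [-0.4, -0.4, 0.4]
expect [309 202]
5 638 [308.5 201.5] [24.1 34.5] [ 0.4467 -0.0067]
6 658 [308.4 201.2] [24.6 36.1] [ 0.4461 -0.0075]
7 690 [308.9 200.8] [26.  36.8] [ 0.4441 -0.0077]
```

```bash
python3 -m crank '[[[0,-8,0],[0,0,0],60],[[0,-15,0],[0,0,0],60],[[0,-21,0],[0,0,0],60],[[0,-25,0],[0,0,0],60],[[0,-27,0],[0,0,0],60]]' | grep -E 'pos|force'; python3 -m crank '[[[0,10,0],[0,0,0],60],[[0,30,0],[0,0,0],60],[[0,60,-10],[0,0,0],60],[[0,95,-40],[0,0,0],60],[[0,130,-75],[0,0,0],60]]' | grep -E 'pos|force'
python3 look.py 0.446 0.02
python3 - <<'E'
from h import *
from plant import eyes
s=eyes.snapshot("top"); S=load("scene3"); np.savez("top3.npz",**s)
a=cv2.resize(s["frame"][190:300,200:320],None,fx=3.3,fy=3.3,interpolation=2)
b=cv2.resize(S["frame"][157:267,256:376],None,fx=3.3,fy=3.3,interpolation=2)
cv2.imwrite("pics/c8.png",cv2.convertScaleAbs(np.hstack([a,b]),alpha=1.6))
E
```

```text
tcp_pos: [0.4465, -0.0313, -0.0099]
contact_force: [-0.2, -0.5, 0.2]
tcp_pos: [0.4446, -0.1547, 0.0564]
contact_force: [1.8, 0.2, 0.1]
expect [315 207]
5 685 [314.4 207. ] [25.4 34.2] [0.4472 0.0173]
6 733 [315.1 206.3] [28.3 35.1] [0.4441 0.0167]
7 766 [315.4 206.4] [29. 36.] [0.4438 0.0174]
```

View pics/c8.png

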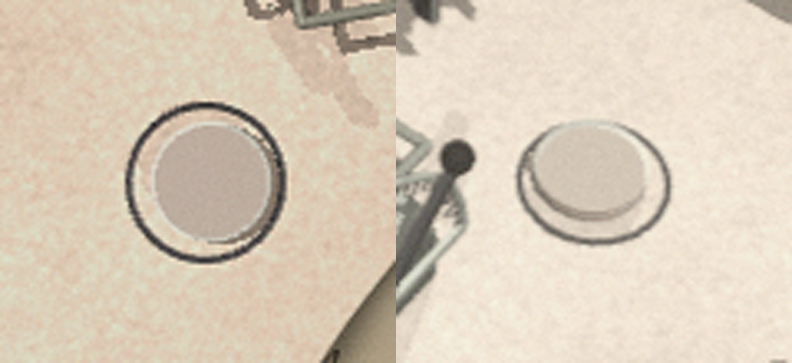

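The dish is inside the ring but about 5 mm off to the -y side (top panel: dish centre x≈213, ring 206). I nudge it +5 mm.

```bash
python3 -m crank '[[[0,-20,10],[0,0,0],60],[[0,-40,30],[0,0,0],60],[[1,-70,50],[0,0,0],60],[[1,-80,62],[0,0,0],60],[[1,-85,66],[0,0,0],60]]' | grep -E 'pos|force'; python3 g.py 0.446 -0.0263 -0.0099 0 0
```

```text
tcp_pos: [0.4455, -0.0665, -0.0115]
contact_force: [0.2, -0.1, -0.1]
t 11.4 p [ 0.4455 -0.0665 -0.0115] x [ 1.    -0.005 -0.003] z [-0.003  0.001 -1.   ] q [-0.34  0.29 -0.59  0.69  0.    1.24] F [ 0.2 -0.1 -0.1] op 0.06
shift [  0.3 -40.2  -1.5] turn [-0.0014  0.0034 -0.0047]
```

```bash
python3 -m crank '[[[0,-9,0],[0,0,0],60],[[0,-18,0],[0,0,0],60],[[0,-26,0],[0,0,0],60],[[0,-30,0],[0,0,0],60],[[0,-30,0],[0,0,0],60]]' | grep -E 'pos|force'; python3 g.py 0.446 -0.0263 -0.0099 0 0
```

```text
tcp_pos: [0.4479, -0.0376, -0.0089]
contact_force: [-0.5, -0.4, 0.2]
t 11.82 p [ 0.4479 -0.0376 -0.0089] x [ 1.    -0.005  0.001] z [ 0.001 -0.    -1.   ] q [-0.27  0.28 -0.59  0.69  0.    1.31] F [-0.5 -0.4  0.2] op 0.0601
shift [ -1.9 -11.3   1. ] turn [ 0.0002 -0.0011 -0.0053]
```

```bash
python3 -m crank '[[[-1,-4,0],[0,0,0],60],[[-1,-8,0],[0,0,0],60],[[-1,-10,0],[0,0,0],60],[[-1,-11,0],[0,0,0],60],[[-1,-11,0],[0,0,0],60]]' | grep -E 'pos|force'; python3 -m crank '[[[0,6,0],[0,0,0],60],[[0,20,0],[0,0,0],60],[[0,50,-30],[0,0,0],60],[[0,80,-70],[0,0,0],60],[[0,110,-110],[0,0,0],60]]' | grep -E 'pos|force'
python3 look.py 0.446 0.02
python3 - <<'E'
from h import *
from plant import eyes
s=eyes.snapshot("top"); np.savez("top4.npz",**s)
lab=cv2.cvtColor(cv2.GaussianBlur(s["frame"],(3,3),0),44).astype(float); x,y=262,245
ref=np.median(lab[y-3:y+4,x-3:x+4].reshape(-1,3),0); d=np.linalg.norm((lab-ref)*[.6,1,1],axis=2)
for th in(5,6,7):
    m=(d<th).astype(np.uint8); yy,xx=np.indices(m.shape); m[(xx-x)**2+(yy-y)**2>23**2]=0
    m=cv2.morphologyEx(m,2,np.ones((3,3),np.uint8)); n,l=cv2.connectedComponents(m); p=np.argwhere(l==l[y,x])[:,::-1]
    c,r=cv2.minEnclosingCircle(p.astype(np.float32)); print(th,c,r,p.mean(0),plane(s,p.mean(0),.018))
E
python3 g.py 0.573 -0.105 0.12 0.187 0
```

```text
tcp_pos: [0.4466, -0.027, -0.0095]
contact_force: [-0.4, 0.5, -0.3]
tcp_pos: [0.4451, -0.1279, 0.0875]
contact_force: [1.9, -0.4, -0.3]
expect [315 207]
5 671 [315.4 208.5] [24.5 35.4] [0.4484 0.0225]
6 725 [315.6 207.1] [28.2 35.8] [0.4449 0.0194]
7 750 [315.5 206.9] [28.4 36. ] [0.4448 0.0189]
5 (263.3245544433594, 244.6491241455078) 18.39871597290039 [262.56335079 244.70157068] [0.44619487 0.01710784 0.018     ]
6 (263.3333435058594, 244.6666717529297) 18.409029006958008 [262.54685891 244.66220391] [0.44629431 0.01715301 0.018     ]
7 (263.79998779296875, 245.0) 19.03795623779297 [262.4979798  244.68484848] [0.4462334  0.01727641 0.018     ]
t 12.75 p [ 0.4486 -0.1312  0.0911] x [ 1.    -0.009  0.007] z [ 0.007 -0.004 -1.   ] q [-0.46  0.19 -0.41  0.96 -0.    1.12] F [ 0.3 -0.2  0.6] op 0.0599
shift [124.3 -27.2 -28.1] turn [ 0.0051 -0.007  -0.196 ]
```

The dish now measures (0.446, 0.018) against the ring at (0.446, 0.0195), so it is centred. Next comes the bar. Tip height reads about 20 mm lower than it really is, so I will check the height with the camera.

```bash
python3 -m crank '[[[0,0,-28],[0,0,-0.05],40],[[32,-7,-28],[0,0,-0.1],40],[[64,-14,-28],[0,0,-0.15],40],[[96,-21,-28],[0,0,-0.196],40],[[124,-27,-28],[0,0,-0.196],40]]' | grep -E 'pos|force';python3 -m crank '[[[0,0,0],[0,0,0],40],[[0,0,0],[0,0,0],40]]' | grep -E 'pos|open'; python3 g.py 0.573 -0.105 0.052 0.187 0
```

```text
tcp_pos: [0.5716, -0.1003, 0.1142]
contact_force: [0.4, -0.8, -0.2]
tcp_pos: [0.5706, -0.1002, 0.1133]
opening: 0.0397
t 13.33 p [ 0.5706 -0.1002  0.1133] x [ 0.982  0.19  -0.002] z [-0.002  0.001 -1.   ] q [-0.32  0.36 -0.11  1.11  0.    1.06] F [0.2 0.2 0.6] op 0.0397
shift [ 1.6  5.3 61.3] turn [-0.0009  0.0015  0.004 ]
```

```bash
python3 -m crank '[[[2,5,10],[0,0,0],40],[[2,5,22],[0,0,0],40],[[2,5,34],[0,0,0],40],[[2,5,46],[0,0,0],40],[[2,5,46],[0,0,0],40]]' | grep -E 'pos|force';python3 -m crank '[[[0,0,5],[0,0,0],40],[[0,0,10],[0,0,0],40],[[0,0,15],[0,0,0],40],[[0,0,15],[0,0,0],40]]' | grep -E 'pos|force|open'
python3 - <<'E'
from h import *
from plant import eyes
S=eyes.snapshot("scene");np.savez("scene5.npz",**S)
cv2.imwrite("pics/c9.png",cv2.convertScaleAbs(cv2.resize(S["frame"][130:240,190:330],None,fx=5,fy=5,interpolation=2),alpha=1.6))
E
```

```text
tcp_pos: [0.5706, -0.1052, 0.0659]
contact_force: [0.0, 1.0, -0.1]
tcp_pos: [0.5725, -0.1049, 0.0528]
contact_force: [0.3, -0.0, 0.3]
opening: 0.0396
```

View pics/c9.png

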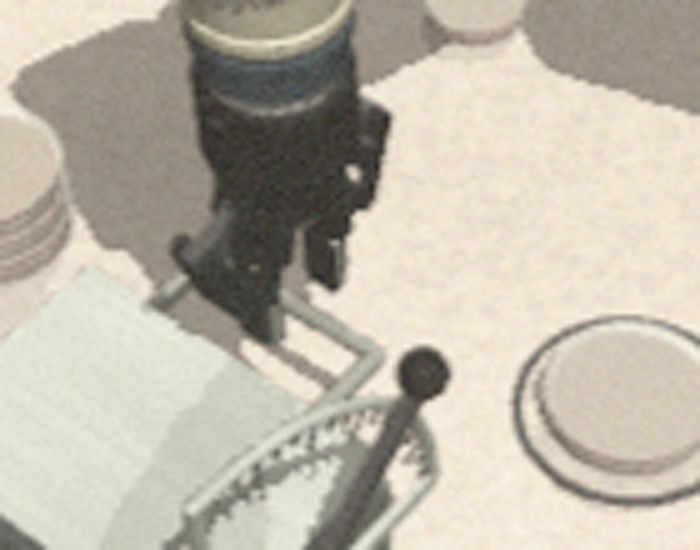

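The bar runs between the fingers at (285,295), with the inner finger in the opening and its tip at (265,340). The dish is wholly inside the ring. I check the tip depth numerically before closing.

Run:
```python
from h import *
S=load("scene5")
for z in(.04,.05,.06,.07,.08): print(z,[((proj(S,(.5725+d*.98,-.1049+d*.19,z))-[190,130])*5).round().tolist() for d in(.027,0,-.027)])
```

```text
0.04 [[259.0, 373.0], [294.0, 341.0], [327.0, 310.0]]
0.05 [[258.0, 361.0], [293.0, 329.0], [326.0, 298.0]]
0.06 [[257.0, 349.0], [291.0, 317.0], [325.0, 286.0]]
0.07 [[255.0, 337.0], [290.0, 305.0], [324.0, 274.0]]
0.08 [[254.0, 325.0], [289.0, 293.0], [324.0, 261.0]]
```

```bash
python3 -m crank '[[[0,0,3],[0,0,0],40],[[0,0,5],[0,0,0],40],[[0,0,5],[0,0,0],25],[[0,0,5],[0,0,0],10],[[0,0,5],[0,0,0],0]]' 40| grep -E 'pos|force|open';python3 -m crank '[[[0,0,0],[0,0,0],0],[[0,0,0],[0,0,0],0],[[0,0,0],[0,0,0],0],[[0,0,0],[0,0,0],0],[[0,0,0],[0,0,0],0]]' 40| grep -E 'pos|force|open'; python3 g.py
```

```text
tcp_pos: [0.5748, -0.1046, 0.0491]
contact_force: [0.7, 1.8, -1.6]
opening: 0.008
tcp_pos: [0.5748, -0.1046, 0.0491]
contact_force: [6.2, 2.0, -1.1]
opening: 0.0083
t 14.97 p [ 0.5748 -0.1046  0.0491] x [0.982 0.19  0.004] z [ 0.003  0.001 -1.   ] q [-0.32  0.41 -0.2   0.96  0.    1.06] F [ 6.2  2.  -1.1] op 0.0083
```

Gripped: the opening stopped at 8.3 mm on the bar. I swing up along the arc with the tool vertical, so the round bar turns in the pads.

```bash
python3 -m crank '[[[0.2,0,-9.5],[0,0,0],0],[[0.9,0,-19],[0,0,0],0],[[2.1,0,-28.4],[0,0,0],0],[[3.8,0,-37.7],[0,0,0],0],[[5.9,0,-47],[0,0,0],0]]' 40| grep -E 'pos|force|open|clock';python3 -m crank '[[[2.6,0,-9.1],[0,0,0],0],[[5.6,0,-18.1],[0,0,0],0],[[9.1,0,-27],[0,0,0],0],[[13,0,-35.6],[0,0,0],0],[[17.4,0,-44.1],[0,0,0],0]]' 40| grep -E 'pos|force|open'; python3 g.py
```

```text
clock: 15.38
tcp_pos: [0.5808, -0.1033, 0.0963]
contact_force: [11.7, 3.4, -6.1]
opening: 0.0085
tcp_pos: [0.5984, -0.0996, 0.1398]
contact_force: [16.7, 5.4, -12.5]
opening: 0.0087
t 15.8 p [ 0.5984 -0.0996  0.1398] x [0.982 0.19  0.004] z [ 0.004  0.002 -1.   ] q [-0.3   0.38  0.    1.19  0.    1.07] F [ 16.7   5.4 -12.5] op 0.0087
```

```bash
python3 -m crank '[[[6.7,0,-9.1],[0,0,0],0],[[13.5,0,-18.1],[0,0,0],0],[[20.6,0,-27.2],[0,0,0],0],[[20.6,0,-27.2],[0,0,0],0],[[20.6,0,-27.2],[0,0,0],0]]' 40| grep -E 'pos|force|open|clock'
python3 - <<'E'
from h import *
from plant import eyes
S=eyes.snapshot("scene");np.savez("scene6.npz",**S);T=eyes.snapshot("top");np.savez("top6.npz",**T)
a=cv2.resize(S["frame"][130:280,150:290],None,fx=4,fy=4,interpolation=2)
cv2.imwrite("pics/c10.png",cv2.convertScaleAbs(a,alpha=1.6))
b=cv2.resize(T["frame"][90:220,230:360],None,fx=4,fy=4,interpolation=2)
E
python3 g.py
```

```text
clock: 16.22
tcp_pos: [0.6159, -0.0959, 0.1669]
contact_force: [-2.4, 4.4, -0.7]
opening: 0.008
t 16.32 p [ 0.6156 -0.096   0.1664] x [ 0.982  0.189 -0.001] z [-0.001  0.001 -1.   ] q [-0.29  0.4   0.1   1.27  0.    1.09] F [-2.2  4.9 -0.5] op 0.0084
```

Run:
```python
from h import *
S=load("scene6");T=load("top6")
a=cv2.resize(S["frame"][130:280,160:290],None,fx=3.07,fy=3.9,interpolation=2)
b=cv2.resize(T["frame"][80:230,230:360],None,fx=3.07,fy=3.9,interpolation=2)
cv2.imwrite("pics/c10.png",cv2.convertScaleAbs(np.hstack([a,b]),alpha=1.6)); print(a.shape)
```

```text
(585, 399, 3)
```

View pics/c10.png

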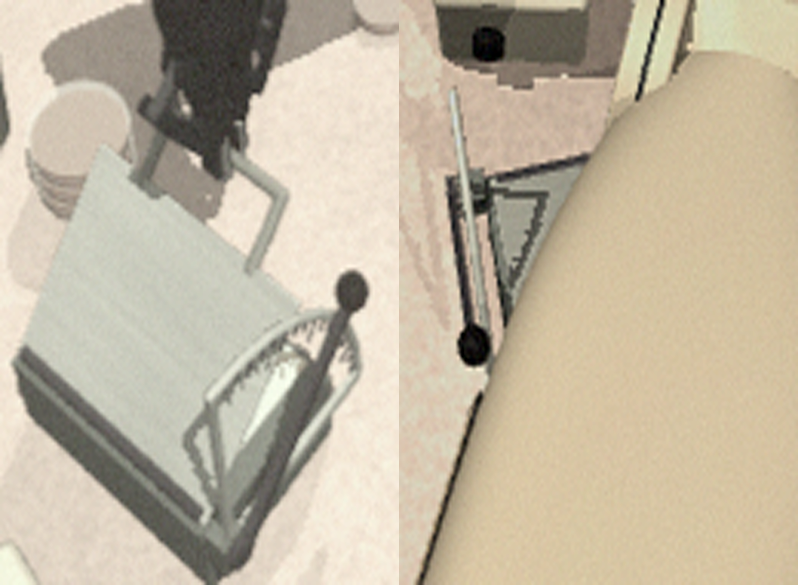

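The bar is held and the flap is raised. In the scene panel the bar's +y corner is at (286,193), the flap's front -y corner at (103,146) and the ball at (351,291). I compare the angles by ray geometry.

Run:
```python
from h import *
from scipy.optimize import least_squares
S=load("scene6");S0=load("scene0")
yaw=.187;x=np.array([np.cos(yaw),np.sin(yaw),0]);y=np.array([-np.sin(yaw),np.cos(yaw),0])
H=np.array([.7598,-.0696,.074])
def P(a,r,l,H=H): return H-x*r*np.cos(a)+np.array([0,0,1])*r*np.sin(a)+y*l
f=lambda u,v:np.array([160+u/3.07,130+v/3.9])
# a=0 residual (bar ends in first image)
print("a0 resid",proj(S0,P(0,.19,.055))-[265.6,201.2],proj(S0,P(0,.19,-.055))-[232.6,180.9])
obs={"bar+":(f(286,193),.193,.055),"corner-":(f(103,146),.145,-.1),"ball":((274.03,204.69),.17,.132)}
for k,(o,r,l) in obs.items():
    s=least_squares(lambda a:proj(S,P(a[0],r,l))-o,[.6]); print(k,o,"angle",s.x.round(4),"resid px",s.fun.round(2))
# rod line (edge->bar) directions compared with pointer image direction
for a in(.64,.66,.68,.70): print(a,[((proj(S,P(a,r,l))-[160,130])*[3.07,3.9]).round(1).tolist() for r,l in((.195,.055),(.145,.05),(.145,-.1),(.145,.1),(.17,.132))])
```

```text
a0 resid [-1.53083241 -0.40430607] [-0.50360628 -1.01250426]
bar+ [253.15960912 179.48717949] angle [0.6201] resid px [ 0.11 -0.23]
corner- [193.5504886  167.43589744] angle [0.6338] resid px [ 0.76 -2.02]
ball (274.03, 204.69) angle [0.6351] resid px [-0.09  0.27]
0.64 [[285.4, 187.9], [246.4, 258.1], [104.7, 137.8], [297.7, 301.5], [349.4, 292.2]]
0.66 [[283.1, 186.7], [244.6, 257.4], [102.5, 136.9], [296.0, 301.0], [347.5, 291.5]]
0.68 [[280.7, 185.7], [242.7, 256.9], [100.4, 136.0], [294.2, 300.6], [345.5, 291.0]]
0.7 [[278.2, 184.7], [240.7, 256.4], [98.1, 135.2], [292.3, 300.2], [343.5, 290.5]]
```

```bash
python3 - <<'E'
from h import *
from scipy.optimize import least_squares
S=load("scene6");T=load("top0")
f=lambda u,v:np.array([160+u/3.07,130+v/3.9]); g=lambda u,v:np.array([150+u/3.4,105+v/3.4]); t=lambda u,v:np.array([230+u/3.4,150+v/3.4])
def P(p,a,r,l,n=0):
    H=np.array([p[0],p[1],.074]);c,s=np.cos(p[2]),np.sin(p[2]);x=np.array([c,s,0]);y=np.array([-s,c,0]);z=np.array([0,0,1])
    return H-x*(r*np.cos(a)+n*np.sin(a))+z*(r*np.sin(a)+n*np.cos(a))+y*l   # n: offset normal to the flap
# p: Hx,Hy,yaw,a,b,offS(3),offT(3)
def res(p,kin=True):
    a,b=p[3],p[4];oS,oT=p[5:8],p[8:11]
    o=[(S,oS,0,.19,.053,0,g(393,327)),(S,oS,0,.19,-.053,0,g(281,258)),(S,oS,0,.145,-.1,.003,g(197,268)),
       (S,oS,a,.19,.053,0,f(284,195)),(S,oS,a,.145,-.1,.003,f(103,146)),(S,oS,b,.17,.132,0,np.array([274.03,204.69])),
       (T,oT,0,.19,.053,0,t(209,156)),(T,oT,0,.19,-.053,0,t(359,134)),(T,oT,b,.17,.132,0,np.array([254.05,168.12]))]
    e=[(proj(s,P(p,A,r,l,n)+of)-q)/.6 for s,of,A,r,l,n,q in o]
    e.append(p[5:11]/.0015)
    if kin:e.append([(a-.673)/.012])
    return np.concatenate(e)
for k in(True,False):
    s=least_squares(res,[.76,-.07,.187,.65,.65]+[0]*6,args=(k,),x_scale=[.01,.01,.01,.01,.01]+[.001]*6)
    C=np.linalg.inv(s.jac.T@s.jac); print(k,"H,yaw,a,b",s.x[:5].round(4),"off mm",(s.x[5:]*1e3).round(1),"cost",s.cost.round(2),"sd(a-b)",np.sqrt(C[3,3]+C[4,4]-2*C[3,4]).round(4))
    print((s.fun[:18].reshape(-1,2)*.6).round(2).tolist())
E
python3 g.py
```

```text
True H,yaw,a,b [ 0.7588 -0.0613  0.2255  0.6683  0.7152] off mm [-0.3  1.9 -1.2  0.3 -1.9  0.4] cost 13.4 sd(a-b) 0.0147
[[-0.91, -0.22], [0.15, 0.85], [-0.32, -0.6], [-0.46, 0.24], [0.37, -0.97], [0.53, 0.03], [0.83, 1.13], [-1.33, -0.77], [-0.23, -0.22]]
False H,yaw,a,b [ 0.7589 -0.0615  0.2248  0.6611  0.7136] off mm [-0.2  1.8 -1.1  0.2 -1.8  0.4] cost 13.2 sd(a-b) 0.0172
[[-0.99, -0.23], [0.08, 0.82], [-0.39, -0.64], [-0.31, 0.31], [0.53, -0.94], [0.45, 0.03], [0.82, 1.09], [-1.33, -0.78], [-0.2, -0.19]]
t 16.32 p [ 0.6156 -0.096   0.1664] x [ 0.982  0.189 -0.001] z [-0.001  0.001 -1.   ] q [-0.29  0.4   0.1   1.27  0.    1.09] F [-2.2  4.9 -0.5] op 0.0084
```

```bash
cat > ang.py <<'E'
from h import *
from scipy.optimize import brentq
def segs(s,x0,y0,x1,y1,ml,k=3):
    g=cv2.cvtColor(s["frame"],6)[y0:y1,x0:x1]; g=cv2.resize(g,None,fx=k,fy=k,interpolation=cv2.INTER_CUBIC)
    L=cv2.createLineSegmentDetector().detect(g)[0][:,0]; L=(L+.5)/k-.5+np.array([x0,y0,x0,y0])
    return [l for l in L if np.hypot(l[2]-l[0],l[3]-l[1])>ml]
def nrm(s,l):
    n=np.cross(ray(s,l[:2])[1],ray(s,l[2:])[1]); return n/np.linalg.norm(n)
def d(a,yaw): return np.array([-np.cos(yaw)*np.cos(a),-np.sin(yaw)*np.cos(a),np.sin(a)])
def angle(s,l,yaw):
    n=nrm(s,l); A=np.linspace(0,1.4,300); v=[n@d(a,yaw) for a in A]
    for i in range(299):
        if v[i]*v[i+1]<0: return brentq(lambda a:n@d(a,yaw),A[i],A[i+1])
def yawof(s,l):
    n=nrm(s,l); return np.arctan2(n[1],n[0]) if n[0]>0 else np.arctan2(-n[1],-n[0])
E
python3 - <<'E'
from ang import *
for name,box in(("top0",(230,90,360,210)),("scene0",(150,170,300,290))):
    s=load(name); print(name)
    for l in segs(s,*box,14):
        n=nrm(s,l); h=np.cross(n,[0,0,1]); yw=np.arctan2(-h[0],h[1]); yw=(yw+np.pi/2)%np.pi-np.pi/2
        if abs(yw)<.45: print(l.round(1),"yaw if level",yw.round(3))
s=load("scene6"); print("scene6 len>=10")
for l in segs(s,155,130,300,290,10):
    a=angle(s,l,.187); b=angle(s,l,.225)
    if a: print(l.round(1),np.hypot(l[2]-l[0],l[3]-l[1]).round(0),"ang",round(a,3),b and round(b,3))
E
```

```text
top0
[289.1 178.5 329.  171.1] yaw if level 0.212
[332.4 170.6 348.2 167.5] yaw if level 0.224
[335.6 115.1 262.8 127.9] yaw if level 0.21
[260.5 124.2 336.6 110.8] yaw if level 0.209
[285.5 182.5 269.7 186.3] yaw if level 0.268
[334.8 191.  304.8 196.3] yaw if level 0.204
[336.6  93.4 359.1  94.4] yaw if level -0.018
[304.   99.5 284.5  99.4] yaw if level 0.028
[325.7 175.6 290.6 181.7] yaw if level 0.203
[303.6 195.  326.6 190.8] yaw if level 0.207
scene0
[227.9 280.4 168.  235.5] yaw if level 0.209
[261.5 201.2 233.3 183.5] yaw if level 0.211
[168.7 217.4 226.2 259. ] yaw if level 0.21
[254.1 207.1 230.4 191.7] yaw if level 0.204
[243.4 197.  257.4 205.3] yaw if level 0.241
[221.5 243.4 229.2 256.5] yaw if level -0.173
[218.1 260.  165.9 221.7] yaw if level 0.21
[237.4 181.1 258.1 193.9] yaw if level 0.211
[204.5 252.8 219.3 263.9] yaw if level 0.201
[180.2 235.  204.3 252.6] yaw if level 0.213
scene6 len>=10
[265.2 232.6 251.8 248.6] 21.0 ang 0.205 0.113
[267.7 239.4 248.1 260.6] 29.0 ang 0.066 None
[253.1 131.2 247.7 146.7] 16.0 ang 0.984 0.948
[233.5 249.8 244.6 237.9] 16.0 ang 0.095 0.012
[253.6 250.8 263.5 239. ] 15.0 ang 0.196 0.102
[254.2 179.8 244.2 198.5] 21.0 ang 0.716 0.658
[277.1 226.2 268.3 235.8] 13.0 ang 0.076 None
[238.8 198.1 247.8 181.5] 19.0 ang 0.692 0.635
[267.1 234.2 275.  225.9] 11.0 ang 0.048 None
[246.  229.4 240.3 240.1] 12.0 ang 0.737 0.674
[213.9 165.8 208.8 175.4] 11.0 ang 0.681 0.635
```

Run:
```python
from ang import *
Y=.21
for nm in("scene6","scene0"):
    s=load(nm); print(nm)
    for k in(2,4):
        for l in segs(s,155,130,300,290,8,k):
            a=angle(s,l,Y)
            if a and .5<a<.9: print(k,l.round(1),np.hypot(l[2]-l[0],l[3]-l[1]).round(0),"ang",round(a,3))
    # pointer arm: darkest pixel centroid across the line ball -> base
    g=cv2.cvtColor(s["frame"],6).astype(np.float32); p0=np.array([274,204.7]);p1=np.array([240,265.]);u=(p1-p0)/np.linalg.norm(p1-p0);v=np.array([-u[1],u[0]])
    pts=[]
    for t in np.arange(9,50,1.):
        o=np.arange(-5,5.01,.25); q=p0+u*t+np.outer(o,v); w=cv2.remap(g,q[:,0].astype(np.float32)[None],q[:,1].astype(np.float32)[None],1)[0]
        w=np.clip(np.median(w)-8-w,0,None)
        if w.sum()>20: pts.append(p0+u*t+v*(w*o).sum()/w.sum())
    pts=np.array(pts,np.float32); vx,vy,x,y=cv2.fitLine(pts,cv2.DIST_HUBER,0,.01,.01).ravel()
    l=np.array([x-20*vx,y-20*vy,x+20*vx,y+20*vy]); print("pointer",len(pts),l.round(1),"ang",angle(s,l,Y), "line thru ball?",abs((p0-[x,y])@[-vy,vx]).round(2))
```

```text
scene6
2 [269.8 217.8 264.8 227.1] 11.0 ang 0.688
2 [262.4 222.2 268.1 210.3] 13.0 ang 0.803
2 [253.9 180.4 244.1 198.7] 21.0 ang 0.677
2 [238.7 198.1 247.7 181.7] 19.0 ang 0.658
2 [245.4 248.7 252.4 232.8] 17.0 ang 0.878
2 [188.4 174.2 182.6 185.7] 13.0 ang 0.682
2 [246.3 229.1 239.3 241.6] 14.0 ang 0.643
2 [213.7 166.  208.7 175.6] 11.0 ang 0.675
4 [269.8 218.1 264.7 227.2] 10.0 ang 0.648
4 [253.9 180.3 244.2 198.4] 21.0 ang 0.676
4 [240.5 195.  247.8 181.5] 15.0 ang 0.672
4 [246.  229.3 241.7 237.8] 10.0 ang 0.761
4 [213.8 165.7 208.9 175.3] 11.0 ang 0.677
pointer 16 [257.2 240.5 273.9 204.1] ang 0.8538055111797499 line thru ball? 0.35
scene0
2 [266.4 152.6 261.9 160. ] 9.0 ang 0.559
2 [258.9 227.6 263.4 219.8] 9.0 ang 0.639
4 [269.3 219.  264.2 228.1] 10.0 ang 0.659
pointer 17 [256.3 241.5 273.3 205.3] ang 0.8388341298812879 line thru ball? 0.43
```

Line directions agree on a yaw of 0.210 and a flap angle of about 0.675, which matches the arm's own 0.673. I redo the pointer fit with that yaw.

Run:
```python
from h import *
from scipy.optimize import least_squares
S=load("scene6");T=load("top0")
g=lambda u,v:np.array([150+u/3.4,105+v/3.4]); t=lambda u,v:np.array([230+u/3.4,150+v/3.4]); f=lambda u,v:np.array([160+u/3.07,130+v/3.9])
def P(p,a,r,l):
    c,s=np.cos(p[2]),np.sin(p[2]);return np.array([p[0],p[1],.074])-np.array([c,s,0])*r*np.cos(a)+np.array([0,0,r*np.sin(a)])+np.array([-s,c,0])*l
def res(p,sd):
    a,b=p[3],p[4];oS,oT=p[5:8],p[8:11]
    o=[(S,oS,0,.19,.053,g(393,327)),(S,oS,0,.19,-.053,g(281,258)),(S,oS,a,.19,.053,f(284,195)),(S,oS,b,.17,.132,np.array([274.03,204.69])),
       (T,oT,0,.19,.053,t(209,156)),(T,oT,0,.19,-.053,t(359,134)),(T,oT,b,.17,.132,np.array([254.05,168.12]))]
    return np.concatenate([(proj(s,P(p,A,r,l)+of)-q)/.6 for s,of,A,r,l,q in o]+[p[5:11]/sd,[(p[2]-.21)/.002,(a-.674)/.008]])
for sd in(.001,.002,.004):
    s=least_squares(res,[.76,-.07,.21,.67,.68]+[0]*6,args=(sd,),x_scale=[.01]*5+[.001]*6)
    C=np.linalg.inv(s.jac.T@s.jac); print(sd,s.x[:5].round(4),(s.x[5:]*1e3).round(1),"cost",s.cost.round(1),"sd b",np.sqrt(C[4,4]).round(4)); print((s.fun[:14].reshape(-1,2)*.6).round(1).tolist())
# pointer arm direction from two views: line edges in top0
from ang import *
for nm,box in(("top0",(240,95,275,175)),("scene0",(230,200,285,285))):
    for k in(3,5):
        for l in segs(load(nm),*box,10,k):
            a=angle(load(nm),l,.21); print(nm,k,l.round(1),a and round(a,3))
```

```text
0.001 [ 0.7588 -0.0642  0.2098  0.6683  0.6998] [-0.6  1.3 -0.5  0.6 -1.3  0.3] cost 10.5 sd b 0.0104
[[-1.0, -0.5], [0.5, 0.2], [-0.8, -0.2], [0.2, -0.1], [0.5, 0.9], [-1.5, -0.3], [-0.1, -0.1]]
0.002 [ 0.7588 -0.0642  0.2099  0.6696  0.7005] [-0.7  1.8 -0.6  0.7 -1.8  0.8] cost 8.2 sd b 0.0107
[[-0.8, -0.4], [0.7, 0.3], [-0.6, -0.1], [0.4, 0.0], [0.7, 0.8], [-1.3, -0.4], [0.1, -0.2]]
0.004 [ 0.7587 -0.0641  0.2098  0.67    0.7002] [-0.6  2.1 -0.4  0.6 -2.1  2.2] cost 7.2 sd b 0.0109
[[-0.7, -0.4], [0.7, 0.3], [-0.6, -0.1], [0.5, 0.1], [0.8, 0.8], [-1.1, -0.4], [0.2, -0.3]]
top0 3 [250.8 163.1 244.3 124.8] 0.884
top0 3 [263.7 164.1 260.9 149.8] 0.265
top0 3 [260.4 124.1 274.2 121.8] 1.209
top0 3 [253.  130.8 250.5 119.8] 0.95
top0 3 [248.6 133.9 254.  162. ] 1.014
top0 3 [262.9 147.6 265.2 157.8] 0.642
top0 3 [269.   95.5 254.5  95.5] 1.133
top0 3 [256.1 142.  258.2 155.8] None
top0 3 [260.2 132.3 263.  147.2] 0.06
top0 3 [250.4 119.8 247.4 103.2] None
top0 3 [246.  104.1 248.8 119.5] None
top0 3 [256.5 156.1 255.  146.2] None
top0 5 [250.4 160.2 248.3 148.3] 0.651
top0 5 [247.6 144
[... 199 characters left out ...]
.4 103. ] None
scene0 3 [269.5 218.6 264.1 228.2] 0.644
scene0 3 [267.7 239.4 248.7 260. ] 0.009
scene0 3 [268.3 229.6 253.2 246.6] 0.078
scene0 3 [254.2 206.9 245.  201.4] None
scene0 3 [274.  212.1 277.7 223.8] None
scene0 3 [248.4 200.  257.4 205.2] None
scene0 3 [234.4 255.3 242.5 247.1] None
scene0 3 [276.5 226.9 268.1 235.6] None
scene0 3 [231.2 235.3 232.8 249.6] None
scene0 3 [257.2 246.5 266.9 235.1] 0.127
scene0 3 [235.  260.  246.4 248. ] 0.009
scene0 3 [266.7 234.6 275.1 225.9] None
scene0 3 [237.8 220.7 230.3 227.8] None
scene0 5 [267.8 239.3 248.7 260. ] 0.013
scene0 5 [268.5 229.8 256.5 242.3] None
scene0 5 [234.8 255.  245.4 244.1] None
scene0 5 [277.2 226.  268.  235.8] None
```

The best estimates are pointer 0.70 and flap 0.672. I raise the bar 5 mm along its tangent, with a 1 mm sideways relief.

```bash
python3 -m crank '[[[1.6,-0.5,-2],[0,0,0],0],[[3.2,-1,-4],[0,0,0],0],[[3.2,-1,-4],[0,0,0],0],[[3.2,-1,-4],[0,0,0],0],[[3.2,-1,-4],[0,0,0],0]]' 40| grep -E 'pos|force|open|clock'
python3 g.py
python3 - <<'E'
from ang import *
from plant import eyes,ctrl
s=eyes.snapshot("scene"); np.savez("scene7.npz",**s)
for k in(2,3,4):
    for l in segs(s,175,150,260,215,10,k):
        a=angle(s,l,.21)
        if a and .55<a<.85: print(k,l.round(1),round(a,3))
p=ctrl.read_state()["tcp_pos"]; dx=(np.array(p)-[.5748,-.1046,.0491]); h=dx[:2]@[np.cos(.21),np.sin(.21)]
print("kin chord dir",2*np.arctan2(h,dx[2]),"chord len",2*np.arcsin(np.hypot(h,dx[2])/.38))
E
python3 look.py 0.446 0.02
```

```text
clock: 16.73
tcp_pos: [0.619, -0.0952, 0.1708]
contact_force: [-1.0, 1.8, -2.8]
opening: 0.0085
t 16.73 p [ 0.619  -0.0952  0.1708] x [ 0.982  0.189 -0.   ] z [-0. -0. -1.] q [-0.29  0.4   0.12  1.28 -0.    1.09] F [-1.   1.8 -2.8] op 0.0085
2 [252.8 180.5 244.1 197.1] 0.689
2 [238.  198.4 247.  181. ] 0.706
2 [187.  175.4 181.7 186.2] 0.705
2 [212.8 165.5 207.6 175.1] 0.655
3 [252.9 180.3 244.  197.1] 0.685
3 [239.7 195.2 247.  180.9] 0.709
4 [252.8 180.5 244.9 195.3] 0.689
4 [239.7 195.2 247.1 180.8] 0.713
kin chord dir 0.7120029105447635 chord len 0.6971658254393835
expect [315 207]
5 674 [315.4 208.5] [24.5 35.5] [0.4485 0.0227]
6 696 [315.6 208.5] [24.9 36.1] [0.4482 0.0228]
7 757 [315.4 206.8] [28.9 35.7] [0.4445 0.0183]
```

```bash
python3 -m crank '[[[0,0,0],[0,0,0],0],[[0,0,0],[0,0,0],0],[[0,0,0],[0,0,0],0],[[0,0,0],[0,0,0],0],[[0,0,0],[0,0,0],0]]' 40| grep -E 'pos|force|open|clock'
python3 - <<'E'
from h import *
from plant import eyes,ctrl
a=load("scene0")["frame"].astype(int);s=eyes.snapshot("scene");b=s["frame"].astype(int)
for n,(x,y) in dict(stack=(186,170),small1=(237,118),small2=(285,132),beaker=(149,152),reagent=(390,279),dropper=(349,336),pen=(385,363),ball=(274,205)).items():
    A=a[y-10:y+11,x-10:x+11].astype(np.float32).mean(2);B=b[y-10:y+11,x-10:x+11].astype(np.float32).mean(2)
    print(n,np.round(cv2.phaseCorrelate(A,B,cv2.createHanningWindow((21,21),5))[0],2))
ctrl.finish_job()
E
```

```text
clock: 17.25
tcp_pos: [0.6191, -0.0952, 0.1708]
contact_force: [-0.5, 0.8, -2.5]
opening: 0.0083
stack [ 0.3 -0.5]
small1 [0.52 0.03]
small2 [0.12 0.18]
beaker [ 0.3  -0.27]
reagent [0.01 0.  ]
dropper [-0.04 -0.13]
pen [ 0.31 -0.1 ]
ball [ 0.   -0.02]
the job is handed in; nothing more can be done
```

I slid the dish into the ring and raised the flap to the pointer's angle. I then handed the job in at about 17 s, with the fingers still holding the bar at 40 N.

**Dish:** the first push did nothing. The fingertips stood about 20 mm higher than the TCP reading and the stated tip distance imply, so they passed over the dish without moving it. I lowered the tips in small steps, pushed with two fingers, then nudged the dish a final 5 mm. It last measured about (0.446, 0.018) m in the top view and (0.445–0.448, 0.018–0.023) m in the scene view. The ring centre is (0.446, 0.020) m, so the dish is well inside the 11 mm margin.

**Flap:** four sources put its final angle at about 0.70 rad:

| Source | Angle (rad) |
|---|---|
| Flap and rod edges in the scene picture | 0.655–0.713 |
| Arm motion, chord length | 0.697 |
| Arm motion, chord direction | 0.712 |
| Pointer to match, fitted from both views | about 0.70 ± 0.01 |

**Checks that disagreed:**
- My first pointer estimate was 0.681 rad, because I had the box yaw at 0.187. Edge lines in both views gave 0.210, so I raised the flap to match.
- Attempts to read the pointer's angle directly from its arm were too noisy to use, giving about 0.84–0.85 rad. The pointer value rests on the ball and hinge positions.

**Everything else:** at the end the pointer ball showed no shift, and the stack, small dishes, beaker, reagent, dropper and pen were within about 0.6 pixel of where they started. I did not check the rack; the arm never went near it.

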